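# Lay the chisel and the screwdriver in the tool rest, handles the same way

## Robot

A 6-joint arm with a two-finger parallel gripper is mounted at the origin on the work surface. World frame = base frame: x ahead of the robot, y to its left, z up, the work surface at z = 0. Lengths are in m, angles in degrees, forces in N, time in s.
With the tool pointing down it reaches from about 0.375 to 0.9 m from the base axis. Payload 3.1 kg.
Tool frame: the origin (TCP) lies at the very end of the fingers, on their centre line; the grasp point (between the pads) lies bot.grip_point_offset behind it (bot.grip_point_offset is the distance from the TCP to the grasp point, in m); z points along the fingers, y is the line along which they close (so a half turn about z gives the same grasp; the last joint's range is limited). The gripper opens to 87 mm and grips with 3 to 60 N. Pads are 19 mm wide; open, the fingers measure 117 mm over their backs; the gripper's body (75 mm by 190 mm) begins 51 mm behind the grasp point.
Start: joints at [-74.857, 30.224, 82.088, -0, 67.689, -10.227], TCP at [0.268, -0.565, 0.223] pointing down, gripper open.
Joint ranges: [-176.69, 176.69], [-43.24, 126.21], [12.49, 139.97], [-82, 262], [0, 151.66], [-163.58, 163.58]. Speed limits (degrees/s): [159.86, 159.86, 180, 180, 180, 180].

## Interface

Orientations are given as a 3x3 rotation matrix whose columns are the frame's x, y, z axes.
In Python, from rig import bot, viewer, ticket gives the robot as it stands.
- The arm moves only by the tool servo_tool, never from a script. Its argument "targets" is a list of rows, each an object with "offset": the shift along the tool's x, y, z in m, a list of three; "dr": the turn, a rotation vector about the tool's x, y, z in degrees, a list of three. In form: [{"offset": [x, y, z], "dr": [ax, ay, az]}, ...]. A call has 1 to 20 rows; each row is the pose to reach, as a shift and turn from the pose commanded when the call began, along the tool's axes at that moment; what a row does not reach only later rows make up. A row lasts 1/12 s, in which the tool goes at most 41.7 mm and 7.16 degrees, less where a joint would pass 70% of its speed; a pose out of reach is approached as far as the arm can. A call with a gripper value outside its range is refused whole. "gripper" is the gripper command: -1 is fully open, 1 is shut, values between are in proportion, set as the call begins (left out, the last holds). The fingers move at their own pace and stop on an object; the grip force is fixed at half the most. Time passes only in rows, so rows that repeat a pose let the fingers close. It gives the time, the measured TCP pose, the force, the opening and the grip force at its end, in the units of the state.
- bot.read_state(): the state, without advancing time (a new reading comes with each control period).
- viewer.capture(name): name is "side" or "top" or "wrist"; returns a dict with "color" (480x640x3 uint8, red, green, blue), "camera_matrix" (3x3 intrinsics, pixels), "R" (3x3) and "t" (3): a world point X has camera coordinates R X + t. Camera axes: x right, y down, z forward; pixel columns grow to the right and rows downward; lengths in m; the calibration is good to about 2 mm. The wrist camera is an equidistant fisheye: a pixel r from the principal point sees the ray r / f radians off the axis. A picture is of the moment at which its call begins. There is no depth.
- ticket.hand_in(): hands the job in; it is judged then, once.
The state is a dict: "time_s": time; "joint_positions": joint angles; "qvel": joint speeds; "tau": joint torques, N m; "position": TCP position; "tcp_rot": TCP orientation; "force": force on the tool from outside, world axes, zero at the start; "moment": the same for the moment, N m; "opening": opening from 0.0 (shut) to 1.0 (fully open); "grasp_force": force on a finger pad.
Only numpy, scipy, OpenCV 4.12 (cv2) and the standard library are available. Lean on these libraries where they do the work, as an engineer would, in place of code of your own. Each camera call takes 0.05 s, during which the arm holds its last target. There are 200 camera calls.

## Task

Put the chisel and the screwdriver away in the wooden tool rest: lay each one level and flat in its own lane, so that both point the same way, with the handles lying in the notches of the lower, thicker rail and the steel blades in the notches of the taller, thinner rail. Either tool may take either lane. Let go of them, and leave the oil bottle, the jar and the wrench where they are.

Things in the scene. Friction and masses are not known exactly. Their poses are not given: they have to be found in the camera images.
- rest: fixed plywood base of the tool rest, 200 (x) by 180 (y) by 12 thick (all sizes in mm); origin under its centre, on the bench. Two lanes run along its x, at y = -42.5 and +42.5. The two rails stand across them, centred at x = -70 and x = +70; which rail is at which end varies. Between the rails the space above the board is open for fingers
- low_rail: fixed wooden handle rail, the lower and thicker one: 30 thick (its x), 170 long (its y), top 55 above the bench. Two square notches at y = -42.5 and +42.5, each 36 wide, floor 35 above the bench. Origin on the bench under its centre; axes parallel to those of the rest
- tall_rail: fixed wooden blade rail, the taller and thinner one: 16 thick (its x), 170 long (its y), top 75 above the bench. Two square notches at y = -42.5 and +42.5, each 30 wide, floor 44.5 above the bench. Origin on the bench under its centre; axes parallel to those of the rest
- chisel: loose wood chisel, 0.17 kg, 222 long, flat on the bench. Square wooden handle 26 by 26 with steel end caps, x = -90 (butt) to +30; flat steel blade 18 wide (y), 6 thick, x = +30 to +132 (tip). +x to the tip, z up. Origin on the underside of the handle, long axis 13 above it. Balances near x = 0: grasp across the handle there. Laid right, its axis is level 48 above the bench
- chisel_handle (a point): point on the chisel's long axis at the middle of the handle (x = -30, z = 13 in the chisel's frame)
- chisel_blade (a point): point on the chisel's long axis half way along the blade (x = +80, z = 13 in the chisel's frame)
- screwdriver: loose screwdriver, 0.13 kg, 226 long, on the bench. Square wooden handle 26 by 26 with steel end caps, x = -85 (butt) to +25; round steel shank 8 in diameter to x = +125, flat tip to x = +141. +x to the tip, z up. Origin on the underside of the handle, long axis 13 above it. Balances near x = 0: grasp across the handle there. Laid right, its axis is level 48 above the bench
- screwdriver_handle (a point): point on the screwdriver's long axis at the middle of the handle (x = -30, z = 13 in its frame)
- screwdriver_blade (a point): point on the screwdriver's long axis half way along the shank (x = +75, z = 13 in its frame)
- oil_bottle: bystander: white bottle with black cap, 60 diameter, 150 tall, standing; origin under its centre
- jar: bystander: glass jar with steel lid, 64 diameter, 80 tall, standing; origin under its centre
- wrench: bystander: steel wrench 180 long lying on the bench; origin under its middle, x along it
Things that resemble listed ones, but are neither listed nor needed, are in the scene too. What is shaped like the screwdriver but purple is not meant.

How it is judged:
By the outcome, as a careful person would: the job done as asked, in the order asked, and still so for the second after the job is handed in, with the robot touching nothing.
It also fails if it takes over 64 s, if anything falls off the work surface, if the arm or the gripper's body presses on something with over 40 N, if the wrist force passes 120 N, or if a joint passes its speed limit or range.

## Working session

There is one attempt and no reset: what is moved stays moved. The work goes in short steps, Python scripts to look and compute and a tool call to move; the robot and the scene stay as the last step left them, time stands still between calls to the robot, and variables do not carry over. Pictures are saved under pics/ and viewed, at most 10 in all, crops included, and the job is handed in when it is done.

Besides the shell and the picture viewer there is one more tool, called after "Request:" as name(argument=value, ...), one argument or row to a line, values as JSON. servo_tool: Moves the arm, as the interface text tells. Its arguments: {"type":"object","properties":{"targets":{"type":"array"},"gripper":{"type":"number"}},"required":["targets"]}

```bash
mkdir -p pics; ls
python3 - <<'E'
from rig import bot, viewer
import cv2,numpy as np
for n in ("top","side"):
    c=viewer.capture(n); cv2.imwrite(f"pics/{n}0.png",c["color"][...,::-1]); np.savez(f"{n}0.npz",**c)
    print(n,c["camera_matrix"].tolist(),(-c["R"].T@c["t"]).round(3),c["R"].round(3).tolist())
s=bot.read_state();print(s,bot.grip_point_offset)
E
```

```text
pics
top [[443.5105023069705, 0.0, 319.5622967857964], [0.0, 443.5105023069705, 234.96111901723492], [0.0, 0.0, 1.0]] [0.502 0.006 1.341] [[0.026, -1.0, -0.006], [-0.998, -0.025, -0.059], [0.059, 0.007, -0.998]]
side [[524.6994785235104, 0.0, 319.63030335200506], [0.0, 524.6994785235104, 238.1641385546735], [0.0, 0.0, 1.0]] [0.127 0.952 0.863] [[-0.906, -0.424, 0.005], [-0.267, 0.56, -0.784], [0.33, -0.711, -0.621]]
{'time_s': 0.1, 'joint_positions': array([-7.48563413e+01,  3.02718452e+01,  8.21498147e+01, -1.12348860e-03,
        6.76891597e+01, -1.02277601e+01]), 'qvel': array([-0.00204088, -0.15339597, -0.21547811, -0.0533133 ,  0.00694232,
        0.09238395]), 'tau': array([-6.03011958e-04, -4.40987420e+01, -1.77150661e+01,  6.35481323e-02,
        5.34013531e-02, -5.27330030e-05]), 'position': array([ 0.2676434 , -0.56405854,  0.22168445]), 'tcp_rot': array([[ 9.03546036e-01,  4.28490709e-01, -5.22792441e-04],
       [ 4.28490904e-01, -9.03544176e-01,  1.86226086e-03],
       [ 3.25595410e-04, -1.90665022e-03, -9.99998129e-01]]), 'force': array([-0.43278412, -0.68221745, -0.11526022]), 'moment': array([-0.01410758,  0.07077169,  0.04207018]), 'grasp_force': 0.0, 'opening': 0.9982351185496146} 0.0187
```

View pics/top0.png

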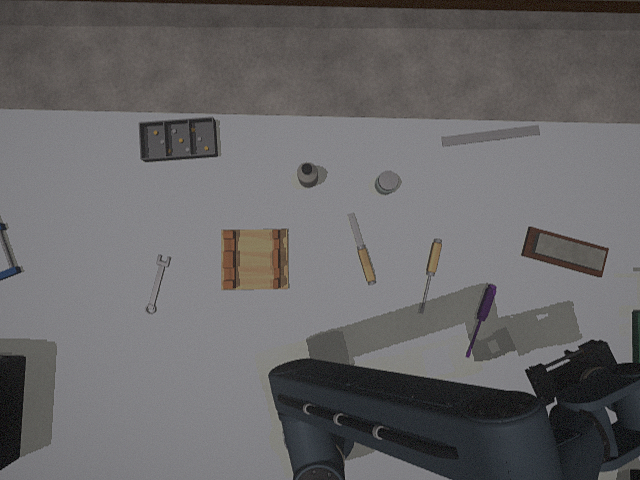

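View pics/side0.png

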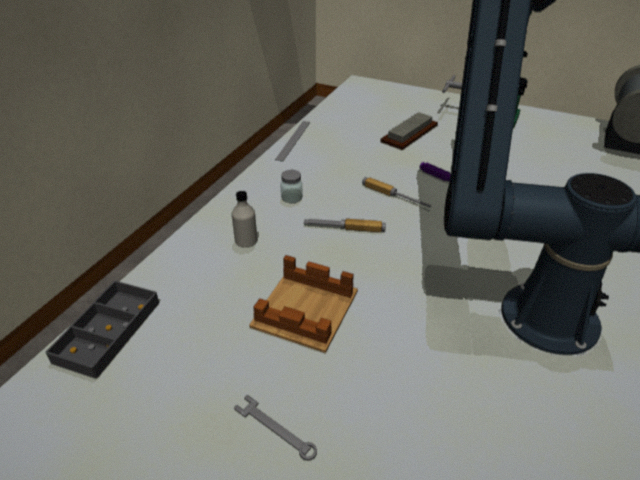

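The top view shows the rest at (255,260). Its thicker, low rail is on the left at (230,260), towards +y, and the thin, tall rail is on the right at (279,260).

These could be mistaken for the tools I want:
- **Chisel:** wood handle at (367,266), blade to (351,214).
- **Screwdriver:** wood handle at (434,257), tip at (422,310).
- **Purple decoy:** (481,318).
- **Ruler:** (490,136).

I choose the two with wood handles, and will measure them and check in a crop.

```bash
cat > h.py <<'E'
import cv2,numpy as np
def ray(c,uv,z):
    K,R,t=c["camera_matrix"],c["R"],c["t"]; o=-R.T@t
    d=(R.T@np.linalg.inv(K)@np.c_[np.array(uv,float).reshape(-1,2),np.ones(len(np.array(uv).reshape(-1,2)))].T).T
    return o+d*((z-o[2])/d[:,2])[:,None]
def blobs(c,lo,hi,roi,minA=40):
    h=cv2.cvtColor(c["color"],cv2.COLOR_RGB2HSV); m=cv2.inRange(h,lo,hi)
    x0,y0,x1,y1=roi; k=np.zeros_like(m); k[y0:y1,x0:x1]=m[y0:y1,x0:x1]
    cs,_=cv2.findContours(k,cv2.RETR_EXTERNAL,cv2.CHAIN_APPROX_NONE)
    return [q for q in cs if cv2.contourArea(q)>=minA],k
E
python3 - <<'E'
from h import *
c=dict(np.load("top0.npz"))
for nm,roi in (("ch",(335,200,390,295)),("sd",(410,225,455,318)),("rest",(210,220,300,300))):
    cs,k=blobs(c,(5,70,60),(30,255,255),roi)
    for q in cs:
        p=ray(c,q.reshape(-1,2),0.02 if nm!="rest" else 0.012)
        r=cv2.minAreaRect((p[:,:2]*1000).astype(np.float32)); print(nm,np.round(r[0],1),np.round(r[1],1),round(r[2],1), cv2.boundingRect(q)); print(cv2.boxPoints(r).round(0).tolist())
# rough tips at z=.013
print(ray(c,[(351,214),(374,284)],.013).round(3)); print(ray(c,[(422,311),(437,240)],.013).round(3))
a=cv2.resize(c["color"][195:320,205:460],None,fx=3.1,fy=3.1,interpolation=cv2.INTER_CUBIC);cv2.imwrite("pics/crop1.png",a[...,::-1])
E
```

```text
ch [ 494.2 -124.7] [98.3 25.1] 18.2 (358, 248, 17, 34)
[[444.0, -128.0], [451.0, -152.0], [545.0, -121.0], [537.0, -97.0]]
sd [ 522.9 -325.7] [26.6 88.1] 78.1 (428, 242, 14, 31)
[[477.0, -330.0], [563.0, -348.0], [569.0, -322.0], [483.0, -304.0]]
rest [502.9 209.8] [176.6 199. ] 2.4 (221, 229, 67, 61)
[[411.0, 306.0], [419.0, 107.0], [595.0, 114.0], [587.0, 313.0]]
[[ 0.645 -0.077  0.013]
 [ 0.437 -0.15   0.013]]
[[ 0.361 -0.294  0.013]
 [ 0.573 -0.336  0.013]]
```

View pics/crop1.png

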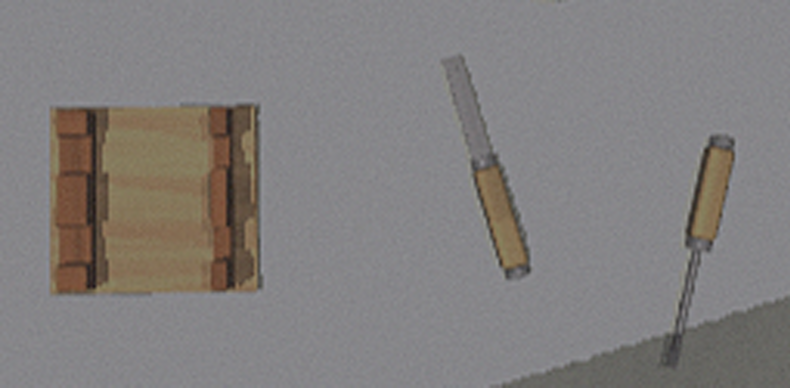

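The crop confirms both wood-handled tools. In it the chisel blade runs up-left and the screwdriver tip points down. The low, thick rail is at crop x≈75 and the tall one at x≈220, so the tips must point to about -y. I'll pick the chisel first and go above it.

Request:
servo_tool(
  targets=[
    {"offset": [0.02,-0.014,0.003],"dr": [0,0,-5]},
    {"offset": [0.05,-0.035,0.007],"dr": [0,0,-12]},
    {"offset": [0.08,-0.056,0.01],"dr": [0,0,-19]},
    {"offset": [0.11,-0.077,0.015],"dr": [0,0,-26]},
    {"offset": [0.14,-0.098,0.02],"dr": [0,0,-32]},
    {"offset": [0.17,-0.119,0.025],"dr": [0,0,-38]},
    {"offset": [0.2,-0.14,0.03],"dr": [0,0,-44]},
    {"offset": [0.23,-0.161,0.035],"dr": [0,0,-50]},
    {"offset": [0.26,-0.182,0.04],"dr": [0,0,-56]},
    {"offset": [0.29,-0.203,0.04],"dr": [0,0,-62]},
    {"offset": [0.32,-0.224,0.04],"dr": [0,0,-68]},
    {"offset": [0.35,-0.245,0.04],"dr": [0,0,-74]},
    {"offset": [0.38,-0.266,0.04],"dr": [0,0,-79]},
    {"offset": [0.4,-0.28,0.04],"dr": [0,0,-83]},
    {"offset": [0.415,-0.29,0.04],"dr": [0,0,-85]},
    {"offset": [0.42,-0.295,0.04],"dr": [0,0,-85]},
  ],
)

```text
time_s: 1.43
position: [0.5219, -0.1158, 0.1823]
tcp_rot: [[-0.351, 0.936, 0.0], [0.936, 0.351, 0.001], [0.0, 0.0, -1.0]]
force: [0.1, -0.0, -0.3]
opening: 1.001
grasp_force: 0.0
```

Request:
servo_tool(
  targets=[
    {"offset": [0,0,0],"dr": [0,0,-7]},
    {"offset": [0,0,0],"dr": [0,0,-14]},
    {"offset": [0,0,0],"dr": [0,0,-21]},
    {"offset": [0,0,0],"dr": [0,0,-28]},
    {"offset": [0,0,0],"dr": [0,0,-35]},
    {"offset": [0,0,0],"dr": [0,0,-42]},
    {"offset": [0,0,0],"dr": [0,0,-49]},
    {"offset": [0,0,0],"dr": [0,0,-56]},
    {"offset": [0,0,0],"dr": [0,0,-63]},
    {"offset": [0,0,0],"dr": [0,0,-70]},
    {"offset": [0,0,0],"dr": [0,0,-77]},
    {"offset": [0,0,0],"dr": [0,0,-83]},
    {"offset": [0,0,0],"dr": [0,0,-87]},
    {"offset": [0,0,0],"dr": [0,0,-88.6]},
    {"offset": [0,0,0],"dr": [0,0,-88.6]},
    {"offset": [0,0,0],"dr": [0,0,-88.6]},
  ],
)

```text
time_s: 2.77
position: [0.5204, -0.1187, 0.1824]
tcp_rot: [[-0.946, -0.323, -0.001], [-0.323, 0.946, 0.0], [0.001, 0.0, -1.0]]
force: [0.3, 0.2, 0.5]
opening: 1.003
grasp_force: 0.0
```

Run:
```python
from rig import bot, viewer
import cv2,numpy as np
c=viewer.capture("wrist"); cv2.imwrite("pics/w1.png",c["color"][...,::-1]); np.savez("w1.npz",**c)
s=bot.read_state();print(s["time_s"],s["position"].round(4),s["tcp_rot"].round(3).tolist(),s["joint_positions"].round(1),c["camera_matrix"].round(1).tolist(),(-c["R"].T@c["t"]).round(3),c["R"].round(3).tolist())
```

```text
2.8167 [ 0.5205 -0.1186  0.1824] [[-0.946, -0.323, -0.001], [-0.323, 0.946, 0.0], [0.0, 0.0, -1.0]] [ -24.8   26.4   97.6   -0.    56.1 -133.7] [[371.6, 0.0, 315.4], [0.0, 371.6, 241.3], [0.0, 0.0, 1.0]] [ 0.458 -0.14   0.344] [[-0.323, 0.946, 0.0], [0.918, 0.313, 0.243], [0.23, 0.079, -0.97]]
```

View pics/w1.png

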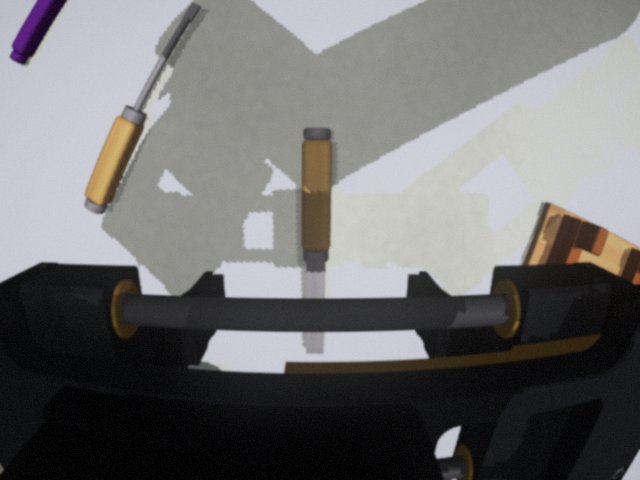

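The wrist view shows the chisel straight below: butt at (317,129), front cap end at (316,270), with the blade hidden behind the gripper. The screwdriver is at (115,160) and the purple decoy is at the top left. Next I'll measure from this near view.

```bash
cat >> h.py <<'E'
def wray(c,uv,z):
    K,R,t=c["camera_matrix"],c["R"],c["t"]; o=-R.T@t
    uv=np.array(uv,float).reshape(-1,2)-K[:2,2]; r=np.linalg.norm(uv,axis=1); th=r/K[0,0]
    d=np.c_[uv/np.maximum(r,1e-9)[:,None]*np.sin(th)[:,None],np.cos(th)]@R
    return o+d*((z-o[2])/d[:,2])[:,None]
E
python3 - <<'E'
from h import *
c=dict(np.load("w1.npz"))
for nm,roi in (("ch",(290,110,345,262)),("sd",(70,100,160,225))):
    cs,k=blobs(c,(8,90,50),(28,255,255),roi,300)
    for q in cs:
        p=wray(c,q.reshape(-1,2),.026); r=cv2.minAreaRect((p[:,:2]*1000).astype(np.float32))
        print(nm,np.round(r[0],1),np.round(r[1],1),round(r[2],1),cv2.boxPoints(r).round(1).tolist())
print(wray(c,[(317,128),(316,270),(314,352),(134,106),(197,5),(92,210)],.02).round(4).tolist())
E
```

```text
ch [ 494.6 -126.6] [95.4 23.2] 18.6 [[445.70001220703125, -130.8000030517578], [453.1000061035156, -152.8000030517578], [543.5, -122.4000015258789], [536.0999755859375, -100.4000015258789]]
sd [ 522.6 -321.2] [31.2 89.5] 78.2 [[475.6000061035156, -327.29998779296875], [563.2999877929688, -345.6000061035156], [569.5999755859375, -315.0], [482.0, -296.79998779296875]]
[[0.4393, -0.145, 0.02], [0.5603, -0.1045, 0.02], [0.6435, -0.0781, 0.02], [0.4664, -0.3157, 0.02], [0.3593, -0.2879, 0.02], [0.5765, -0.3364, 0.02]]
```

Request:
servo_tool(
  targets=[
    {"offset": [-0.003,0.002,0.015],"dr": [0,0,0]},
    {"offset": [-0.003,0.002,0.04],"dr": [0,0,0]},
    {"offset": [-0.003,0.002,0.065],"dr": [0,0,0]},
    {"offset": [-0.003,0.002,0.09],"dr": [0,0,0]},
    {"offset": [-0.003,0.002,0.115],"dr": [0,0,0]},
    {"offset": [-0.003,0.002,0.135],"dr": [0,0,0]},
    {"offset": [-0.003,0.002,0.15],"dr": [0,0,0]},
    {"offset": [-0.003,0.002,0.16],"dr": [0,0,0]},
    {"offset": [-0.003,0.002,0.168],"dr": [0,0,0]},
    {"offset": [-0.003,0.002,0.174],"dr": [0,0,0]},
    {"offset": [-0.003,0.002,0.177],"dr": [0,0,0]},
    {"offset": [-0.003,0.002,0.177],"dr": [0,0,0]},
  ],
)

```text
time_s: 3.82
position: [0.5232, -0.1154, 0.0054]
tcp_rot: [[-0.946, -0.325, -0.0], [-0.325, 0.946, 0.0], [0.0, 0.0, -1.0]]
force: [0.4, -0.6, -0.4]
opening: 0.999
grasp_force: 0.0
```

Request:
servo_tool(
  gripper=1,
  targets=[
    {"offset": [0,0,0],"dr": [0,0,0]},
    {"offset": [0,0,0],"dr": [0,0,0]},
    {"offset": [0,0,0],"dr": [0,0,0]},
    {"offset": [0,0,0],"dr": [0,0,0]},
    {"offset": [0,0,0],"dr": [0,0,0]},
    {"offset": [0,0,0],"dr": [0,0,0]},
    {"offset": [0,0,0],"dr": [0,0,0]},
    {"offset": [0,0,0],"dr": [0,0,0]},
    {"offset": [0,0,0],"dr": [0,0,0]},
    {"offset": [0,0,0],"dr": [0,0,0]},
    {"offset": [0,0,0],"dr": [0,0,0]},
    {"offset": [0,0,0],"dr": [0,0,0]},
  ],
)

```text
time_s: 4.82
position: [0.5232, -0.1154, 0.0055]
tcp_rot: [[-0.946, -0.325, 0.0], [-0.325, 0.946, -0.0], [-0.0, -0.0, -1.0]]
force: [0.8, 0.2, 0.6]
opening: 0.293
grasp_force: 30.0
```

Request:
servo_tool(
  targets=[
    {"offset": [0,0,-0.01],"dr": [0,0,0]},
    {"offset": [0,0,-0.035],"dr": [0,0,0]},
    {"offset": [0,0,-0.065],"dr": [0,0,0]},
    {"offset": [0,0,-0.095],"dr": [0,0,6]},
    {"offset": [-0.002,0.004,-0.12],"dr": [0,0,12]},
    {"offset": [-0.007,0.014,-0.135],"dr": [0,0,19]},
    {"offset": [-0.014,0.028,-0.14],"dr": [0,0,26]},
    {"offset": [-0.021,0.041,-0.14],"dr": [0,0,33]},
    {"offset": [-0.028,0.054,-0.14],"dr": [0,0,40]},
    {"offset": [-0.035,0.067,-0.14],"dr": [0,0,47]},
    {"offset": [-0.042,0.08,-0.14],"dr": [0,0,54]},
    {"offset": [-0.049,0.093,-0.14],"dr": [0,0,61]},
    {"offset": [-0.056,0.106,-0.14],"dr": [0,0,68]},
    {"offset": [-0.061,0.117,-0.14],"dr": [0,0,75]},
    {"offset": [-0.065,0.124,-0.14],"dr": [0,0,82]},
    {"offset": [-0.068,0.13,-0.14],"dr": [0,0,89]},
    {"offset": [-0.068,0.13,-0.14],"dr": [0,0,96]},
    {"offset": [-0.068,0.13,-0.14],"dr": [0,0,102]},
    {"offset": [-0.068,0.13,-0.14],"dr": [0,0,106.5]},
    {"offset": [-0.068,0.13,-0.14],"dr": [0,0,106.5]},
  ],
)

```text
time_s: 6.48
position: [0.5445, 0.03, 0.1459]
tcp_rot: [[-0.042, 0.999, -0.001], [0.999, 0.042, 0.0], [0.0, -0.001, -1.0]]
force: [-0.4, 0.3, -0.8]
opening: 0.295
grasp_force: 30.0
```

Run:
```python
from rig import bot, viewer
import cv2,numpy as np
c=viewer.capture("wrist"); cv2.imwrite("pics/w2.png",c["color"][...,::-1]); np.savez("w2.npz",**c)
s=bot.read_state();print(s["time_s"],s["position"].round(4),s["tcp_rot"].round(4).tolist(),s["joint_positions"].round(1))
```

```text
6.5333 [0.5446 0.0299 0.1459] [[-0.045, 0.999, -0.0005], [0.999, 0.045, 0.0001], [0.0001, -0.0005, -1.0]] [ -8.6  30.2  97.8   0.   52.  -11.2]
```

View pics/w2.png

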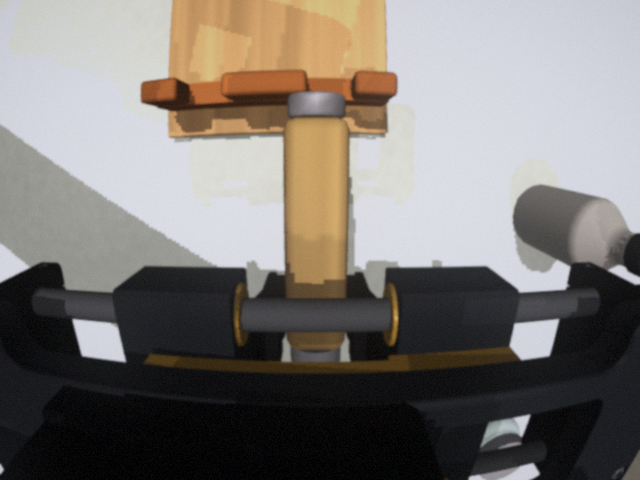

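The wrist view shows the tall rail ahead with its posts at columns 141–188, 221–307 and 355–397 (rows about 75–95). The board's front edge is at (170..387,135), and the chisel is held straight with its butt at (316,103). I'll measure the notches.

Run:
```python
from h import *
c=dict(np.load("w2.npz"))
hsv=cv2.cvtColor(c["color"],cv2.COLOR_RGB2HSV)
m=cv2.inRange(hsv,(0,130,60),(13,255,255))
for r in (74,77,80,83,86,89):
    d=np.diff(np.r_[0,(m[r]>0).astype(int),0]); a=np.where(d==1)[0];b=np.where(d==-1)[0]
    print(r,[(int(i),int(j),wray(c,[(i-.5,r),(j-.5,r)],.075)[:,:2].round(4).tolist()) for i,j in zip(a,b) if j-i>8])
for col in (150,160,240,265,290,370,385):
    v=hsv[60:112,col]; print(col,[tuple(map(int,x)) for x in v[4:40:3]])
print("board front", wray(c,[(170,137),(387,132)],.006).round(4).tolist())
e=[(168,60),(171,130),(384,30),(388,128)]; print("board sides",wray(c,e,.012).round(4).tolist())
# held chisel butt and front, z=.1455-.0055+.026
z=.1665; print(wray(c,[(286,105),(345,105),(286,240),(347,240),(316,93)],z).round(4).tolist())
```

```text
74 [(223, 306, [[0.4812, 0.1439], [0.5337, 0.1439]]), (356, 394, [[0.5646, 0.1456], [0.5886, 0.1478]])]
77 [(222, 307, [[0.4807, 0.1419], [0.5344, 0.142]]), (353, 396, [[0.5628, 0.1435], [0.59, 0.1459]])]
80 [(159, 178, [[0.4369, 0.1423], [0.4507, 0.1414]]), (221, 396, [[0.4801, 0.14], [0.59, 0.1439]])]
83 [(143, 178, [[0.4249, 0.1412], [0.4508, 0.1393]]), (199, 353, [[0.4654, 0.1386], [0.563, 0.1396]]), (354, 396, [[0.5636, 0.1397], [0.5901, 0.142]])]
86 [(142, 178, [[0.4243, 0.1392], [0.4509, 0.1373]]), (188, 396, [[0.458, 0.1369], [0.5902, 0.14]])]
89 [(142, 177, [[0.4244, 0.1371], [0.4503, 0.1353]]), (188, 396, [[0.4581, 0.1349], [0.5902, 0.1381]])]
150 [(42, 6, 217), (50, 4, 216), (30, 5, 214), (36, 6, 217), (40, 4, 216), (20, 11, 203), (11, 168, 143), (11, 176, 151), (11, 181, 144), (11, 177, 143), (11, 177, 141), (12, 172, 141)]
160 [(30, 6, 215), (40, 7, 218), (40, 4, 215), (45, 5, 216), (30, 1, 214), (10, 63, 161), (12, 182, 160), (11, 176, 164), (12, 182, 161), (12, 174, 169), (12, 179, 171), (11, 182, 160)]
240 [(16, 122, 218), (17, 123, 205), (16, 129, 192), (12, 174, 154
[... 505 characters left out ...]
5, 17, 90)]
370 [(18, 116, 215), (17, 119, 206), (14, 126, 184), (12, 169, 167), (12, 166, 177), (12, 168, 170), (12, 169, 169), (12, 169, 169), (11, 164, 171), (11, 163, 150), (10, 130, 86), (13, 126, 65)]
385 [(17, 94, 211), (17, 97, 210), (18, 106, 197), (11, 159, 159), (10, 160, 174), (11, 164, 173), (11, 165, 175), (11, 160, 177), (12, 163, 175), (11, 156, 162), (9, 134, 105), (12, 99, 67)]
board front [[0.4186, 0.1058, 0.006], [0.599, 0.114, 0.006]]
board sides [[0.416, 0.1718, 0.012], [0.4218, 0.1114, 0.012], [0.5925, 0.1989, 0.012], [0.5985, 0.117, 0.012]]
[[0.5303, 0.1129, 0.1665], [0.5523, 0.1138, 0.1665], [0.532, 0.0608, 0.1665], [0.5559, 0.0619, 0.1665], [0.5413, 0.1179, 0.1665]]
```

Request:
servo_tool(
  targets=[
    {"offset": [0.01,0.0005,0],"dr": [0,0,0]},
    {"offset": [0.03,0.0015,0],"dr": [0,0,0]},
    {"offset": [0.055,0.003,0],"dr": [0,0,0]},
    {"offset": [0.08,0.0045,0],"dr": [0,0,0]},
    {"offset": [0.105,0.006,0],"dr": [0,0,0]},
    {"offset": [0.13,0.007,0],"dr": [0,0,0]},
    {"offset": [0.15,0.008,0],"dr": [0,0,0]},
    {"offset": [0.165,0.009,0],"dr": [0,0,0]},
    {"offset": [0.177,0.0095,0],"dr": [0,0,0]},
    {"offset": [0.185,0.0095,0.01],"dr": [0,0,0]},
    {"offset": [0.185,0.0095,0.03],"dr": [0,0,0]},
    {"offset": [0.185,0.0095,0.05],"dr": [0,0,0]},
    {"offset": [0.185,0.0095,0.065],"dr": [0,0,0]},
    {"offset": [0.185,0.0095,0.072],"dr": [0,0,0]},
    {"offset": [0.185,0.0095,0.075],"dr": [0,0,0]},
    {"offset": [0.185,0.0095,0.075],"dr": [0,0,0]},
  ],
)

```text
time_s: 7.87
position: [0.5462, 0.2147, 0.0697]
tcp_rot: [[-0.043, 0.999, -0.002], [0.999, 0.043, -0.0], [-0.0, -0.002, -1.0]]
force: [0.3, -0.7, -0.1]
opening: 0.293
grasp_force: 30.0
```

Run:
```python
from rig import bot, viewer
import cv2,numpy as np
c=viewer.capture("wrist"); d=viewer.capture("top"); np.savez("w3.npz",**c)
a=c["color"][60:360,120:520]; b=cv2.resize(d["color"][190:310,190:350],(400,300),interpolation=cv2.INTER_CUBIC)
cv2.imwrite("pics/w3.png",np.hstack([a,b])[...,::-1])
s=bot.read_state();print(s["time_s"],s["position"].round(4),s["tcp_rot"].round(4).tolist(),s["force"])
```

```text
7.9667 [0.5473 0.2149 0.0711] [[-0.0429, 0.9991, 0.0012], [0.9991, 0.0429, 0.0002], [0.0002, 0.0012, -1.0]] [ 0.11163862 -0.35003386 -1.04746888]
```

View pics/w3.png

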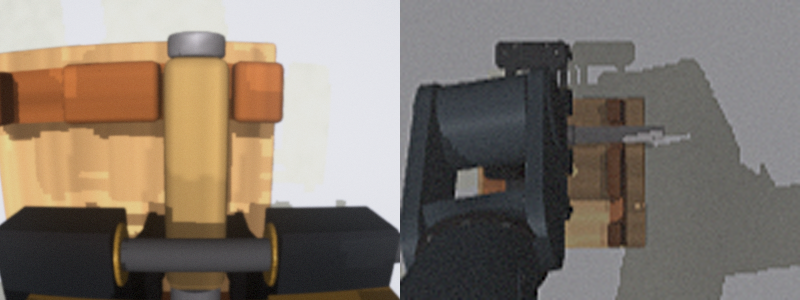

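The handle (columns 165–227) is centred in the low rail's notch (161–232), and in the top view the blade lies over the tall rail's notch. Lowering and releasing.

Request:
servo_tool(
  targets=[
    {"offset": [0,0,0.008],"dr": [0,0,0]},
    {"offset": [0,0,0.016],"dr": [0,0,0]},
    {"offset": [0,0,0.022],"dr": [0,0,0]},
    {"offset": [0,0,0.026],"dr": [0,0,0]},
    {"offset": [0,0,0.028],"dr": [0,0,0]},
    {"offset": [0,0,0.029],"dr": [0,0,0]},
    {"offset": [0,0,0.029],"dr": [0,0,0]},
    {"offset": [0,0,0.029],"dr": [0,0,0]},
  ],
)

```text
time_s: 8.63
position: [0.5468, 0.215, 0.0416]
tcp_rot: [[-0.043, 0.999, 0.0], [0.999, 0.043, 0.0], [0.0, 0.0, -1.0]]
force: [0.8, 0.3, -1.9]
opening: 0.297
grasp_force: 30.0
```

Request:
servo_tool(
  gripper=-1,
  targets=[
    {"offset": [0,0,0.001],"dr": [0,0,0]},
    {"offset": [0,0,0.001],"dr": [0,0,0]},
    {"offset": [0,0,0.001],"dr": [0,0,0]},
    {"offset": [0,0,0.001],"dr": [0,0,0]},
    {"offset": [0,0,0.001],"dr": [0,0,0]},
    {"offset": [0,0,0.001],"dr": [0,0,0]},
    {"offset": [0,0,0.001],"dr": [0,0,0]},
    {"offset": [0,0,0.001],"dr": [0,0,0]},
    {"offset": [0,0,0.001],"dr": [0,0,0]},
    {"offset": [0,0,0.001],"dr": [0,0,0]},
  ],
)

```text
time_s: 9.47
position: [0.5466, 0.215, 0.0405]
tcp_rot: [[-0.043, 0.999, -0.0], [0.999, 0.043, -0.0], [-0.0, -0.0, -1.0]]
force: [-0.2, -0.5, -0.3]
opening: 0.949
grasp_force: 0.0
```

Request:
servo_tool(
  targets=[
    {"offset": [0,0,-0.01],"dr": [0,0,0]},
    {"offset": [0,0,-0.03],"dr": [0,0,0]},
    {"offset": [0,0,-0.055],"dr": [0,0,0]},
    {"offset": [0,0,-0.08],"dr": [0,0,0]},
    {"offset": [0,0,-0.105],"dr": [0,0,0]},
    {"offset": [0,0,-0.125],"dr": [0,0,0]},
    {"offset": [0,0,-0.135],"dr": [0,0,0]},
    {"offset": [0,0,-0.139],"dr": [0,0,0]},
    {"offset": [0,0,-0.14],"dr": [0,0,0]},
    {"offset": [0,0,-0.14],"dr": [0,0,0]},
  ],
)

```text
time_s: 10.3
position: [0.546, 0.2148, 0.18]
tcp_rot: [[-0.043, 0.999, -0.001], [0.999, 0.043, -0.0], [-0.0, -0.001, -1.0]]
force: [0.1, 0.4, -0.7]
opening: 1.003
grasp_force: 0.0
```

Request:
servo_tool(
  targets=[
    {"offset": [-0.012,-0.002,0],"dr": [0,0,2]},
    {"offset": [-0.035,-0.005,0],"dr": [0,0,6]},
    {"offset": [-0.065,-0.009,0],"dr": [0,0,12]},
    {"offset": [-0.097,-0.014,0],"dr": [0,0,18]},
    {"offset": [-0.13,-0.018,0],"dr": [0,0,25]},
    {"offset": [-0.163,-0.023,0],"dr": [0,0,32]},
    {"offset": [-0.196,-0.028,0],"dr": [0,0,39]},
    {"offset": [-0.23,-0.033,0],"dr": [0,0,46]},
    {"offset": [-0.264,-0.038,0],"dr": [0,0,53]},
    {"offset": [-0.298,-0.043,0],"dr": [0,0,60]},
    {"offset": [-0.332,-0.048,0],"dr": [0,0,67]},
    {"offset": [-0.366,-0.053,0],"dr": [0,0,74]},
    {"offset": [-0.4,-0.058,0],"dr": [0,0,80]},
    {"offset": [-0.434,-0.062,0],"dr": [0,0,86]},
    {"offset": [-0.465,-0.067,0],"dr": [0,0,92]},
    {"offset": [-0.493,-0.071,0],"dr": [0,0,97]},
    {"offset": [-0.513,-0.074,0],"dr": [0,0,101]},
    {"offset": [-0.525,-0.075,0],"dr": [0,0,103.5]},
    {"offset": [-0.53,-0.076,0],"dr": [0,0,104.2]},
    {"offset": [-0.53,-0.076,0],"dr": [0,0,104.2]},
  ],
)

```text
time_s: 11.97
position: [0.4923, -0.3189, 0.1792]
tcp_rot: [[0.979, -0.206, -0.002], [-0.206, -0.979, 0.001], [-0.002, -0.001, -1.0]]
force: [0.6, 1.1, -0.6]
opening: 0.998
grasp_force: 0.0
```

Run:
```python
from rig import bot, viewer
from h import *
c=viewer.capture("wrist"); d=viewer.capture("side"); cv2.imwrite("pics/w4.png",np.hstack([cv2.resize(c["color"],(400,300)),cv2.resize(d["color"][230:380,220:420],(400,300),interpolation=cv2.INTER_CUBIC)])[...,::-1]); np.savez("w4.npz",**c)
s=bot.read_state();print(s["time_s"],s["position"].round(4),s["tcp_rot"].round(4).tolist(),s["joint_positions"].round(1))
cs,k=blobs(c,(8,90,50),(28,255,255),(250,80,390,262),300)
for q in cs:
    p=wray(c,q.reshape(-1,2),.026); r=cv2.minAreaRect((p[:,:2]*1000).astype(np.float32))
    print(cv2.boundingRect(q),np.round(r[0],1),np.round(r[1],1),round(r[2],1))
```

```text
12.0667 [ 0.4927 -0.3169  0.1796] [[0.9792, -0.2031, -0.0018], [-0.2031, -0.9792, 0.0021], [-0.0022, -0.0017, -1.0]] [-43.7  30.3  90.2   0.   59.7  58. ]
(305, 138, 28, 101) [ 523.8 -328.2] [23.5 86.2] 78.2
```

View pics/w4.png

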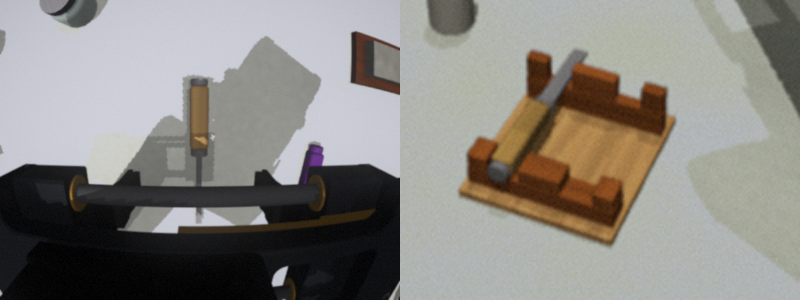

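The chisel is seated level in both notches in the side view. The screwdriver is straight below, with its handle at about (318,188) full-size, and the purple decoy is off to the right. I correct by (3, 4) mm and descend.

Request:
servo_tool(
  targets=[
    {"offset": [0.003,0.004,0.015],"dr": [0,0,0]},
    {"offset": [0.003,0.004,0.04],"dr": [0,0,0]},
    {"offset": [0.003,0.004,0.065],"dr": [0,0,0]},
    {"offset": [0.003,0.004,0.09],"dr": [0,0,0]},
    {"offset": [0.003,0.004,0.115],"dr": [0,0,0]},
    {"offset": [0.003,0.004,0.135],"dr": [0,0,0]},
    {"offset": [0.003,0.004,0.15],"dr": [0,0,0]},
    {"offset": [0.003,0.004,0.16],"dr": [0,0,0]},
    {"offset": [0.003,0.004,0.168],"dr": [0,0,0]},
    {"offset": [0.003,0.004,0.172],"dr": [0,0,0]},
    {"offset": [0.003,0.004,0.174],"dr": [0,0,0]},
    {"offset": [0.003,0.004,0.174],"dr": [0,0,0]},
    {"offset": [0.003,0.004,0.174],"dr": [0,0,0]},
  ],
)

```text
time_s: 13.15
position: [0.4962, -0.3227, 0.0073]
tcp_rot: [[0.979, -0.203, 0.001], [-0.203, -0.979, -0.001], [0.001, 0.001, -1.0]]
force: [0.8, -0.6, 0.1]
opening: 1.005
grasp_force: 0.0
```

Request:
servo_tool(
  gripper=1,
  targets=[
    {"offset": [0,0,0],"dr": [0,0,0]},
    {"offset": [0,0,0],"dr": [0,0,0]},
    {"offset": [0,0,0],"dr": [0,0,0]},
    {"offset": [0,0,0],"dr": [0,0,0]},
    {"offset": [0,0,0],"dr": [0,0,0]},
    {"offset": [0,0,0],"dr": [0,0,0]},
    {"offset": [0,0,0],"dr": [0,0,0]},
    {"offset": [0,0,0],"dr": [0,0,0]},
    {"offset": [0,0,0],"dr": [0,0,0]},
    {"offset": [0,0,0],"dr": [0,0,0]},
    {"offset": [0,0,0],"dr": [0,0,0]},
    {"offset": [0,0,0],"dr": [0,0,0]},
  ],
)

```text
time_s: 14.15
position: [0.4957, -0.3223, 0.0065]
tcp_rot: [[0.979, -0.203, -0.0], [-0.203, -0.979, 0.0], [-0.0, -0.0, -1.0]]
force: [0.3, 0.5, -0.3]
opening: 0.294
grasp_force: 30.0
```

Request:
servo_tool(
  targets=[
    {"offset": [0,0,-0.01],"dr": [0,0,0]},
    {"offset": [0,0,-0.035],"dr": [0,0,0]},
    {"offset": [0,0,-0.065],"dr": [0,0,0]},
    {"offset": [-0.001,-0.005,-0.095],"dr": [0,0,-4]},
    {"offset": [-0.004,-0.016,-0.12],"dr": [0,0,-10]},
    {"offset": [-0.01,-0.037,-0.135],"dr": [0,0,-17]},
    {"offset": [-0.018,-0.066,-0.14],"dr": [0,0,-24]},
    {"offset": [-0.027,-0.098,-0.14],"dr": [0,0,-31]},
    {"offset": [-0.036,-0.131,-0.14],"dr": [0,0,-38]},
    {"offset": [-0.045,-0.164,-0.14],"dr": [0,0,-45]},
    {"offset": [-0.054,-0.197,-0.14],"dr": [0,0,-52]},
    {"offset": [-0.063,-0.23,-0.14],"dr": [0,0,-59]},
    {"offset": [-0.072,-0.263,-0.14],"dr": [0,0,-66]},
    {"offset": [-0.081,-0.296,-0.14],"dr": [0,0,-73]},
    {"offset": [-0.09,-0.328,-0.14],"dr": [0,0,-80]},
    {"offset": [-0.098,-0.358,-0.14],"dr": [0,0,-87]},
    {"offset": [-0.105,-0.383,-0.14],"dr": [0,0,-94]},
    {"offset": [-0.11,-0.4,-0.14],"dr": [0,0,-100]},
    {"offset": [-0.112,-0.408,-0.14],"dr": [0,0,-104.2]},
    {"offset": [-0.112,-0.408,-0.14],"dr": [0,0,-104.2]},
  ],
)

```text
time_s: 15.82
position: [0.4683, 0.1018, 0.1471]
tcp_rot: [[-0.047, 0.999, 0.0], [0.999, 0.047, 0.0], [0.0, 0.0, -1.0]]
force: [0.6, -0.1, -1.1]
opening: 0.297
grasp_force: 30.0
```

Run:
```python
from rig import bot, viewer
import numpy as np
s=bot.read_state();R=s["tcp_rot"];p=s["position"];print(s["time_s"],p.round(4),R.round(4).tolist(),(R.T@(np.array([.4616,.215,.146])-p)).round(4), s["opening"])
```

```text
15.8167 [0.4683 0.1018 0.1471] [[-0.0475, 0.9989, 0.0002], [0.9989, 0.0475, 0.0004], [0.0004, 0.0002, -1.0]] [ 0.1134 -0.0013  0.0012] 0.29696276599474414
```

Request:
servo_tool(
  targets=[
    {"offset": [0.01,0,0],"dr": [0,0,0]},
    {"offset": [0.03,0,0],"dr": [0,0,0]},
    {"offset": [0.055,0,0],"dr": [0,0,0]},
    {"offset": [0.08,-0.001,0],"dr": [0,0,0]},
    {"offset": [0.1,-0.001,0],"dr": [0,0,0]},
    {"offset": [0.11,-0.001,0.005],"dr": [0,0,0]},
    {"offset": [0.1135,-0.001,0.02],"dr": [0,0,0]},
    {"offset": [0.1135,-0.001,0.04],"dr": [0,0,0]},
    {"offset": [0.1135,-0.001,0.06],"dr": [0,0,0]},
    {"offset": [0.1135,-0.001,0.07],"dr": [0,0,0]},
    {"offset": [0.1135,-0.001,0.075],"dr": [0,0,0]},
    {"offset": [0.1135,-0.001,0.076],"dr": [0,0,0]},
    {"offset": [0.1135,-0.001,0.076],"dr": [0,0,0]},
  ],
)

```text
time_s: 16.9
position: [0.4634, 0.2129, 0.0706]
tcp_rot: [[-0.042, 0.999, 0.0], [0.999, 0.042, -0.0], [-0.0, 0.0, -1.0]]
force: [1.2, 0.1, -0.9]
opening: 0.299
grasp_force: 30.0
```

Run:
```python
from rig import bot, viewer
import cv2,numpy as np
c=viewer.capture("wrist"); d=viewer.capture("top")
a=c["color"][60:360,120:520]; b=cv2.resize(d["color"][190:310,190:350],(400,300),interpolation=cv2.INTER_CUBIC)
cv2.imwrite("pics/w5.png",np.hstack([a,b])[...,::-1])
s=bot.read_state();print(s["time_s"],s["position"].round(4),s["force"])
```

```text
17.0 [0.4639 0.2132 0.0713] [ 0.81542349  0.63409028 -1.85279216]
```

View pics/w5.png

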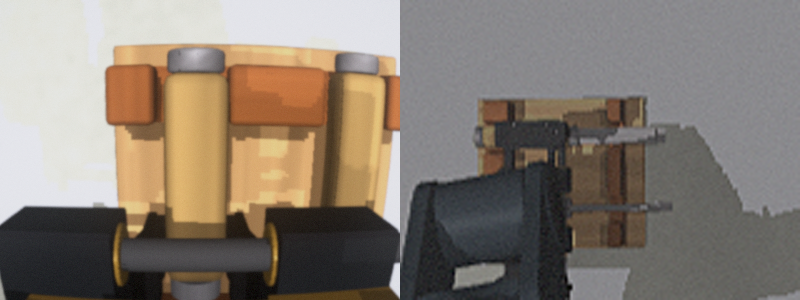

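The screwdriver handle (166–227) sits about 1.5 mm right of the centre of its notch (156–230). I shift 2 mm left, then lower and release.

Request:
servo_tool(
  targets=[
    {"offset": [0.001,-0.002,0.001],"dr": [0,0,0]},
    {"offset": [0.001,-0.002,0.008],"dr": [0,0,0]},
    {"offset": [0.001,-0.002,0.016],"dr": [0,0,0]},
    {"offset": [0.001,-0.002,0.022],"dr": [0,0,0]},
    {"offset": [0.001,-0.002,0.026],"dr": [0,0,0]},
    {"offset": [0.001,-0.002,0.028],"dr": [0,0,0]},
    {"offset": [0.001,-0.002,0.029],"dr": [0,0,0]},
    {"offset": [0.001,-0.002,0.029],"dr": [0,0,0]},
    {"offset": [0.001,-0.002,0.029],"dr": [0,0,0]},
  ],
)

```text
time_s: 17.75
position: [0.4605, 0.2141, 0.0417]
tcp_rot: [[-0.043, 0.999, -0.001], [0.999, 0.043, -0.0], [-0.0, -0.001, -1.0]]
force: [-1.3, -0.6, 3.6]
opening: 0.298
grasp_force: 30.0
```

Request:
servo_tool(
  gripper=-1,
  targets=[
    {"offset": [0,0,0],"dr": [0,0,0]},
    {"offset": [0,0,0],"dr": [0,0,0]},
    {"offset": [0,0,0],"dr": [0,0,0]},
    {"offset": [0,0,0],"dr": [0,0,0]},
    {"offset": [0,0,0],"dr": [0,0,0]},
    {"offset": [0,0,0],"dr": [0,0,0]},
    {"offset": [0,0,0],"dr": [0,0,0]},
    {"offset": [0,0,0],"dr": [0,0,0]},
    {"offset": [0,0,0],"dr": [0,0,0]},
    {"offset": [0,0,0],"dr": [0,0,0]},
    {"offset": [0,0,0],"dr": [0,0,0]},
  ],
)

```text
time_s: 18.67
position: [0.4611, 0.2142, 0.0416]
tcp_rot: [[-0.043, 0.999, 0.0], [0.999, 0.043, 0.0], [0.0, 0.0, -1.0]]
force: [0.7, 0.1, 0.4]
opening: 0.979
grasp_force: 0.0
```

Request:
servo_tool(
  targets=[
    {"offset": [0,0,-0.01],"dr": [0,0,0]},
    {"offset": [0,0,-0.03],"dr": [0,0,0]},
    {"offset": [0,0,-0.055],"dr": [0,0,0]},
    {"offset": [0,0,-0.08],"dr": [0,0,0]},
    {"offset": [0,0,-0.105],"dr": [0,0,0]},
    {"offset": [0,0,-0.125],"dr": [0,0,0]},
    {"offset": [-0.01,0,-0.135],"dr": [0,0,0]},
    {"offset": [-0.035,0,-0.14],"dr": [0,0,0]},
    {"offset": [-0.065,0,-0.14],"dr": [0,0,0]},
    {"offset": [-0.095,0,-0.14],"dr": [0,0,0]},
    {"offset": [-0.125,0,-0.14],"dr": [0,0,0]},
    {"offset": [-0.155,0,-0.14],"dr": [0,0,0]},
    {"offset": [-0.185,0,-0.14],"dr": [0,0,0]},
    {"offset": [-0.215,0,-0.14],"dr": [0,0,0]},
    {"offset": [-0.24,0,-0.14],"dr": [0,0,0]},
    {"offset": [-0.255,0,-0.14],"dr": [0,0,0]},
    {"offset": [-0.26,0,-0.14],"dr": [0,0,0]},
    {"offset": [-0.26,0,-0.14],"dr": [0,0,0]},
    {"offset": [-0.26,0,-0.14],"dr": [0,0,0]},
  ],
)

```text
time_s: 20.25
position: [0.4716, -0.0453, 0.1814]
tcp_rot: [[-0.042, 0.999, -0.001], [0.999, 0.042, 0.001], [0.001, -0.001, -1.0]]
force: [0.3, 0.3, -0.3]
opening: 0.997
grasp_force: 0.0
```

Run:
```python
from rig import bot, viewer
import cv2,numpy as np
c=viewer.capture("side"); d=viewer.capture("top")
f=lambda i:cv2.resize(i,(400,300),interpolation=cv2.INTER_CUBIC)
cv2.imwrite("pics/w6.png",np.hstack([f(c["color"][230:380,220:420]),f(d["color"][190:310,190:350])])[...,::-1])
s=bot.read_state();print(s["time_s"],s["position"].round(4),s["force"])
```

```text
20.35 [ 0.4717 -0.0446  0.1814] [ 0.18523964  0.43082896 -0.27052897]
```

View pics/w6.png

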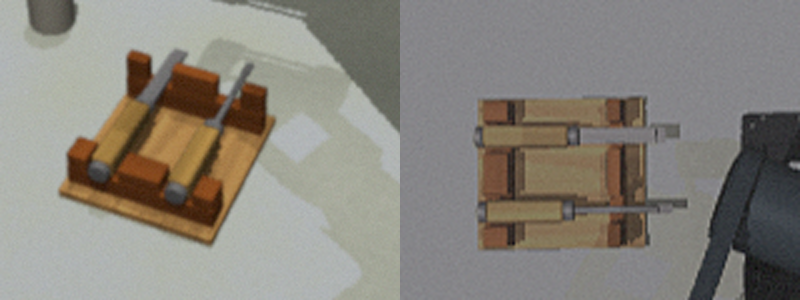

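Both tools lie level in their lanes. The handles are in the low rail's notches, the blades are in the tall rail's, and both point the same way. The arm is clear.

```bash
python3 -c "
from rig import ticket
print(ticket.hand_in())"
```

```text
the job is handed in; nothing more can be done
None
```

The chisel and the screwdriver are in the rest, each level in its own lane and pointing the same way, and I handed the job in at about 20 s of the 64 s limit; the oil bottle, jar and wrench were not touched.

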